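# Set a compressor glass into the corner guide of the microscope stage and hold it

### The job

Pick up the loaded compressor glass (the clamped pair of glass plates with the meat samples and two thumb nuts) from the bench and lay it, nuts up, flat on the microscope's stage, with its long side against the long back guide and one end against the short end stop. Press it gently but definitely into that corner so that it touches both guides at once and sits square, and finish while still holding it pressed there, so that I can swing the viewing head over. It is glass: do not drop it or ram it into the stage or guides, and leave the other things on the bench where they are.

Things in the scene. Friction and masses are not known exactly. Their poses are not given: they have to be found in the camera images.
- compressor: Loaded compressor glass for meat inspection: two clear glass plates clamped as one rigid bar, 50 mm (its x) by 200 mm (its y), 11 mm high, 0.24 to 0.39 kg; two rows of small brown-red meat pieces inside; a steel thumb nut (17 mm across, 9 mm high) on top at each end, 88 mm from the middle. Starts flat on the bench, nuts up. Origin: centre of its underside, z up. Both ends alike.
- microscope: Stereo microscope, fixed. White base box 250 mm (x) by 380 mm (y); its flat white top, 65 mm above the bench, is the stage (deck). Pillar 29 mm thick, 365 mm tall, on the deck at x = +90, y = -155 mm; boom and viewing head are swung out to -y beyond the base, lowest point 212 mm above the bench. Origin: centre of the base's underside; its x and y give the guides' directions.
- back_guide: Long dark steel guide on the deck, parallel to the microscope's y: 12 mm thick, 8 mm high, from 10 to 190 mm from the corner, with a finger notch from 60 to 140 mm (1 mm high there, open for a fingertip). Rigid. Its working face looks to the microscope's -x. Origin: the corner point, as point guide_corner.
- end_stop: Short dark steel stop on the deck, parallel to the microscope's x: 40 mm long (from 8 to 48 mm from the corner towards -x), 12 mm thick, 8 mm high. Rigid. Its working face looks to the microscope's +y. Origin: the corner point, as point guide_corner.
- guide_corner (a point): Inner corner where the planes of the two working faces meet, at deck height. Axes as the microscope's; the free deck lies to its -x and +y. A glass fully home has its origin at x = -25 mm, y = +100 mm, z = 0 from here and its y parallel to this y (either way round).
- petri_dish: Bystander: closed glass dish, 94 mm across, 17 mm high. Origin: centre of its underside.
- forceps: Bystander: steel forceps, 138 mm long, 8 mm high, lying. Origin: centre of its underside.
- scissors: Bystander: steel scissors, 155 mm long, lying. Origin: centre of its underside.
- measuring_cylinder: Bystander: glass measuring cylinder, 200 mm high, 28 mm thick on a 62 mm square foot, standing. Origin: centre of its underside.
- stain_bottle: Bystander: small brown bottle, 48 mm across, 95 mm high. Origin: centre of its underside.
- spare_glass: Bystander: a bare spare plate, 50 x 200 x 5.5 mm with two 13 mm steel studs on top near its ends, no meat, no upper plate and no nuts. Origin: centre of its underside.
- staining_dish: Bystander: white bowl, 90 mm across, 45 mm high. Origin: centre of its underside.
Things that resemble listed ones, but are neither listed nor needed, are in the scene too. Leave any purple or yellow look-alike of the compressor alone.

How it is judged:
By the outcome, as a careful person would: the job done as asked, in the order asked, and still so for the second after the job is handed in, while the arm keeps its last pose, push and grip.
It also fails if it takes over 51 s, if anything falls off the work surface, if the arm or the gripper's body presses on something with over 40 N, if the wrist force passes 120 N, or if a joint passes its speed limit or range.

### The arm

A 6-joint arm with a two-finger parallel gripper is mounted at the origin on the work surface. World frame = base frame: x ahead of the robot, y to its left, z up, the work surface at z = 0. Lengths are in m, angles in rad, forces in N, time in s.
With the tool pointing down it reaches from about 0.325 to 0.775 m from the base axis. Payload 5.5 kg.
Tool frame: the origin (TCP) lies on the centre line of the jaws, within the pads' length; the fingertips stand 14 mm ahead of it and the grasp point (between the pads) lies 5 mm behind it; z points along the fingers, y is the line along which they close (so a half turn about z gives the same grasp; the last joint's range is limited). The gripper opens to 85 mm and grips with 20 to 120 N. Pads are 22 mm wide; open, the fingers measure 114 mm over their backs; the gripper's body (76 mm by 85 mm) begins 54 mm behind the grasp point. The pads swing forward as they close: fully open they stand 13 mm farther back than shut.
Start: joints at [-1.371, 0.091, 1.231, -0, 1.82, -0.057], TCP at [0.152, -0.58, 0.245] pointing down, gripper open.
Joint ranges: [-2.87, 2.87], [-0.86, 2.18], [0.17, 2.46], [-1.51, 4.65], [0.06, 2.69], [-2.65, 2.65]. Speed limits (rad/s): [2.57, 2.57, 3.01, 3.14, 3.14, 3.14].

### API

Orientations are given as a 3x3 rotation matrix whose columns are the frame's x, y, z axes.
In Python, from plant import manip gives the robot as it stands. The module is installed in compiled form; this text tells all that it offers.
- The arm moves only by the tool servo_tool, never from a script. Its argument "targets" is a list of rows, each a list of 2 entries, a list of its own where there are three numbers: the shift along the tool's x, y, z in units of 30 mm (1.0 is 30 mm), then the turn about the tool's z in degrees. A call has 1 to 10 rows; each row is the pose to reach, as a shift and turn from the pose commanded when the call began, along the tool's axes at that moment; what a row does not reach only later rows make up. A row lasts 1/12 s, in which the tool goes at most 41.7 mm and 7.16 degrees, less where a joint would pass 70% of its speed; a pose out of reach is approached as far as the arm can. A call with a gripper value outside its range is refused whole. "grip" is the closure, from 0 (fully open) to 1 (shut), set as the call begins (left out, the last holds). The fingers move at their own pace and stop on an object; "squeeze" is the grip in N (left out, the last holds). Time passes only in rows, so rows that repeat a pose let the fingers close. It gives the time, the measured TCP pose, the force, the opening and the grip force at its end, in the units of the state.
- manip.get_state(): the state, without advancing time (a new reading comes with each control period).
- manip.read_camera(name): name is "scene" or "side" or "wrist"; returns the picture (384x512x3 uint8, red, green, blue); there is no depth.
- manip.get_calibration(name): a dict with "vertical_fov" (degrees; the focal length in pixels is half the picture's height over the tangent of half this angle, whatever the lens; pixels are square), "cx", "cy" (the principal point, pixels), "pose" (4x4, takes a point from camera to world coordinates). Camera axes: x right, y up, looking along -z (the intrinsics and any distortion apply to the point x, -y, -z); pixel columns grow to the right and rows downward; lengths in m; the calibration is good to about 2 mm. A picture is of the moment at which its call begins: read the wrist's pose just before it. get_calibration takes no time and is no camera call; for the wrist camera it gives the pose at the moment of the call.
- manip.finish_job(): hands the job in; it is judged then, once.
The state is a dict: "t": time; "q": joint angles; "joint_velocities": joint speeds; "effort": joint torques, N m; "tcp_pos": TCP position; "tool_rot": TCP orientation; "ft_force": force on the tool from outside, world axes, zero at the start; "moment": the same for the moment, N m; "finger_gap": finger opening in m; "finger_force": force on a finger pad.
Only numpy, scipy, OpenCV 4.12 (cv2) and the standard library are available. Lean on these libraries where they do the work, as an engineer would, in place of code of your own. Each camera call takes 0.05 s, during which the arm holds its last target. There are 200 camera calls.

## Working session

There is one attempt and no reset: what is moved stays moved. The work goes in short steps, Python scripts to look and compute and a tool call to move; the robot and the scene stay as the last step left them, time stands still between calls to the robot, and variables do not carry over. Pictures are saved under pics/ and viewed, at most 10 in all, crops included, and the job is handed in when it is done.

Besides the shell and the picture viewer there is one more tool, called after ">>>" as name(argument=value, ...), one argument or row to a line, values as JSON. servo_tool: Moves the arm, as the interface text tells. Its arguments: {"type":"object","properties":{"targets":{"type":"array","items":{"type":"array"}},"grip":{"type":"number"},"squeeze":{"type":"number"}},"required":["targets"]}

```bash
mkdir -p pics; python3 - <<'E'
from plant import manip
import cv2, numpy as np
s=manip.get_state(); print(s)
for n in ["scene","side","wrist"]:
    c=manip.get_calibration(n); print(n,c)
    im=manip.read_camera(n); np.save(f"pics/{n}0.npy",im); cv2.imwrite(f"pics/{n}0.png",im[:,:,::-1])
E
```

```text
{'t': 0.0, 'q': array([-1.37071386e+00,  9.18915104e-02,  1.23190789e+00,  2.09546162e-05,
        1.81979978e+00, -5.67171995e-02]), 'joint_velocities': array([-0.00021645,  0.00240795, -0.00014218, -0.00183815,  0.00033839,
       -0.00017009]), 'effort': array([-6.19943785e-04, -4.58731985e+01, -4.18020880e+01, -2.96058151e-04,
        1.14370056e-02, -5.79469443e-06]), 'tcp_pos': array([ 0.15233514, -0.58007226,  0.24411887]), 'tool_rot': array([[ 9.67206490e-01,  2.53991069e-01, -3.78895289e-04],
       [ 2.53991316e-01, -9.67204492e-01,  1.97053805e-03],
       [ 1.34029840e-04, -2.00215330e-03, -9.99997987e-01]]), 'ft_force': array([-0.1850737 , -0.19851637,  0.46075045]), 'moment': array([ 0.02980102,  0.03681515, -0.05894832]), 'finger_force': 0.0, 'finger_gap': 0.08528693313549938}
scene {'vertical_fov': 48.57997100027045, 'cx': 254.11276384326987, 'cy': 190.25263254722293, 'pose': array([[-0.23343647, -0.82650487,  0.51224712,  1.29378155],
       [ 0.97225738, -0.19030451,  0.13601391,  0.27722839],
       [-0.01493322,  0.52978665,  0.84799947,  1.39075738],
       [ 0.        ,  0.        ,  0.        ,  1.        ]])}
side {'vertical_fov': 42.99008733929487, 'cx': 253.30068793640172, 'cy': 187.43638254741234, 'pose': array([[-0.76011401, -0.35954686,  0.54125109,  1.39756625],
       [ 0.64974664, -0.41097275,  0.63947689,  1.12905974],
       [-0.00748246,  0.83775143,  0.54600051,  1.00769044],
       [ 0.        ,  0.        ,  0.        ,  1.        ]])}
wrist {'vertical_fov': 66.98357995236542, 'cx': 253.70702830586083, 'cy': 193.28854777960748, 'pose': array([[ 0.25428694,  0.9315355 ,  0.25996108,  0.21705143],
       [-0.96712593,  0.24558434,  0.06599821, -0.5639067 ],
       [-0.00236269, -0.26819759,  0.96336103,  0.37353219],
       [ 0.        ,  0.        ,  0.        ,  1.        ]])}
```

View pics/scene0.png

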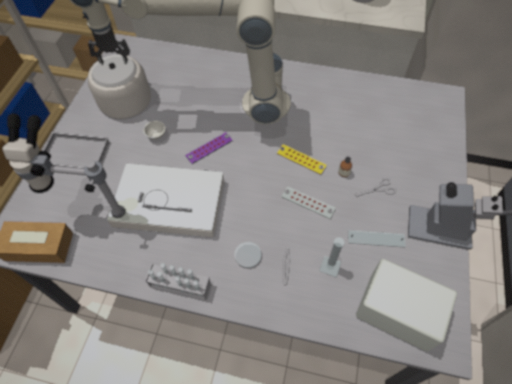

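View pics/side0.png

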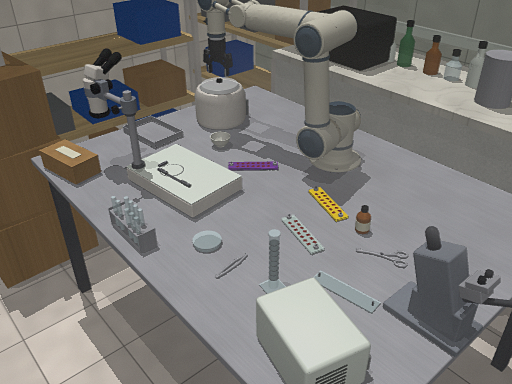

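The look-alikes in the scene picture are purple (209,148), yellow (301,159), the clear one with red-brown dots (308,202) and the bare spare plate (377,238). The clear bar with meat dots at (308,202) fits the description. I'll confirm it in an enlarged crop, together with the stage at about (165,200).

```bash
cat > h.py <<'E'
import numpy as np, cv2
from plant import manip
def ray(c,u,v):
    f=192/np.tan(np.radians(c["vertical_fov"])/2)
    d=c["pose"][:3,:3]@np.array([(u-c["cx"])/f,-(v-c["cy"])/f,-1.]); return c["pose"][:3,3],d
def onz(c,u,v,z):
    o,d=ray(c,u,v); return o+d*(z-o[2])/d[2]
def proj(c,p):
    f=192/np.tan(np.radians(c["vertical_fov"])/2)
    q=c["pose"][:3,:3].T@(np.array(p)-c["pose"][:3,3]); return np.array([c["cx"]-f*q[0]/q[2],c["cy"]+f*q[1]/q[2]])
E
python3 - <<'E'
from h import *
a=np.load("pics/scene0.npy");b=np.load("pics/side0.npy")
def cr(i,x,y): return cv2.resize(i[y:y+75,x:x+100],(400,300),interpolation=cv2.INTER_CUBIC)
cv2.imwrite("pics/c1.png",np.vstack([np.hstack([cr(a,260,165),cr(b,255,190)]),np.hstack([cr(a,115,160),cr(b,130,145)])])[:,:,::-1])
cs=manip.get_calibration("scene");cd=manip.get_calibration("side")
for u,v in [(122,165),(222,172),(213,236),(110,228)]: print(onz(cs,u,v,.065))
print(proj(cs,[0,0,0]),proj(cd,[0,0,0]))
E
```

```text
[ 0.49560601 -0.45631429  0.065     ]
[ 0.44105677 -0.07276174  0.065     ]
[ 0.70566242 -0.03018469  0.065     ]
[ 0.75772973 -0.39086802  0.065     ]
[266.16343592 103.05962851] [334.11102381 158.04176233]
```

View pics/c1.png

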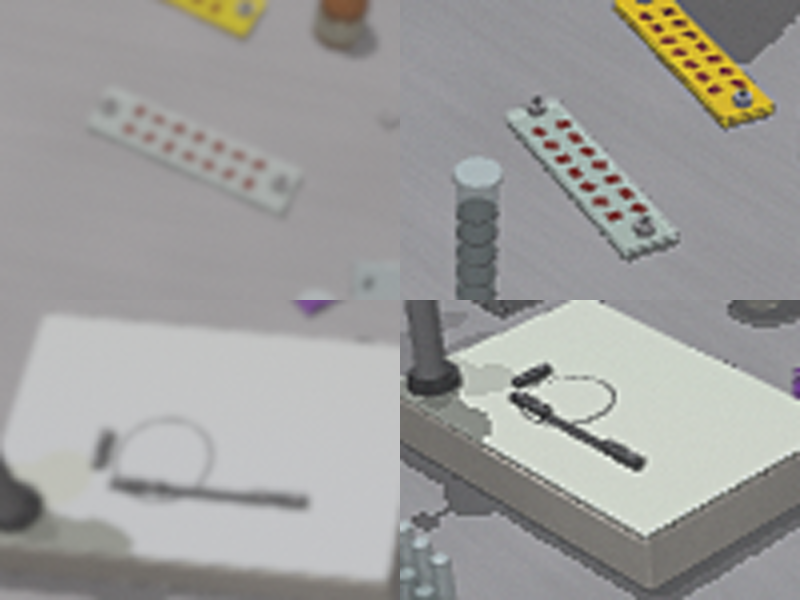

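The crop confirms it. The bar with steel nuts and red meat dots (scene nuts at about (287,192) and (330,211)) is the compressor. On the deck, the back guide runs from about (143,204) to (192,209), and the end stop is at about (141,197). Next I'll measure coarsely and plan the approach.

```bash
cat >> h.py <<'E'
def meat(im,c,z=.006,box=None):
    h=cv2.cvtColor(im,cv2.COLOR_RGB2HSV).astype(int)
    r=im.astype(int); m=((r[...,0]-r[...,1]>18)&(r[...,0]-r[...,2]>18)).astype(np.uint8)
    if box: k=np.zeros_like(m); x0,x1,y0,y1=box; k[y0:y1,x0:x1]=1; m*=k
    v,u=np.nonzero(m); P=np.array([onz(c,a,b,z)[:2] for a,b in zip(u,v)])
    (cx,cy),(w,hh),ang=cv2.minAreaRect((P*1000).astype(np.float32))
    pts=cv2.boxPoints(((cx,cy),(w,hh),ang)); e=[pts[1]-pts[0],pts[2]-pts[1]]; e=max(e,key=np.linalg.norm)
    return np.array([cx,cy]),sorted([w,hh]),np.degrees(np.arctan2(e[1],e[0]))%180,len(u)
E
python3 - <<'E'
from h import *
a=np.load("pics/scene0.npy");b=np.load("pics/side0.npy")
cs=manip.get_calibration("scene");cd=manip.get_calibration("side")
print(meat(a,cs,box=(283,336,186,217)))
print(meat(b,cd,box=(280,326,212,255)))
for u,v in [(287.5,191.7),(330,211)]: print("nut",onz(cs,u,v,.016))
for u,v in [(255+134/4,190+103/4),(255+244/4,190+226/4)]: print("nut s",onz(cd,u,v,.016))
for u,v in [(143,204),(192,209),(142,192),(139,202)]: print("guide",onz(cs,u,v,.073))
for u,v in [(130+112/4,145+98/4),(130+245/4,145+162/4),(130+150/4,145+72/4)]: print("guide s",onz(cd,u,v,.073))
E
```

```text
(array([458.69232178, 264.65530396]), [30.666973114013672, 128.9661102294922], np.float32(74.17004), 37)
(array([458.63769531, 263.74627686]), [35.87958526611328, 133.46885681152344], np.float32(74.3685), 111)
nut [0.44118761 0.18180812 0.016     ]
nut [0.48825037 0.35046846 0.016     ]
nut s [0.43910486 0.18150955 0.016     ]
nut s [0.48693913 0.35502465 0.016     ]
guide [ 0.64414183 -0.31002009  0.073     ]
guide [ 0.62404516 -0.13148223  0.073     ]
guide [ 0.59719478 -0.33233201  0.073     ]
guide [ 0.63955629 -0.32722287  0.073     ]
guide s [ 0.65904906 -0.29303798  0.073     ]
guide s [ 0.6281407  -0.11979808  0.073     ]
guide s [ 0.60640252 -0.3108692   0.073     ]
```

>>> servo_tool(
  targets=[
    [[12.3, -11.6, 0], 0],
    [[12.3, -11.6, 0], 0],
    [[12.3, -11.6, 0], 0],
    [[12.3, -11.6, 0], 0],
    [[12.3, -11.6, 0], 0],
    [[12.3, -11.6, 0], 0],
    [[12.3, -11.6, 0], 0],
    [[12.3, -11.6, 0], 0],
    [[12.3, -11.6, 0], 0],
    [[12.3, -11.6, 0], 0],
  ],
  grip=0,
  squeeze=40,
)

```text
t: 0.98
tcp_pos: [0.3734, -0.2249, 0.2452]
tool_rot: [[0.967, 0.254, 0.0], [0.254, -0.967, -0.0], [0.0, 0.0, -1.0]]
ft_force: [1.2, 0.9, -0.1]
finger_gap: 0.0854
finger_force: 0.0
```

>>> servo_tool(
  targets=[
    [[7.05, -15.05, 0], -60],
    [[7.05, -15.05, 0], -60],
    [[7.05, -15.05, 0], -60],
    [[7.05, -15.05, 0], -60],
    [[7.05, -15.05, 0], -60],
    [[7.05, -15.05, 0], -60],
    [[7.05, -15.05, 0], -60],
    [[7.05, -15.05, 0], -60],
    [[7.05, -15.05, 0], -60],
    [[7.05, -15.05, 0], -60],
  ],
)

```text
t: 1.82
tcp_pos: [0.4478, 0.1852, 0.2452]
tool_rot: [[0.26, 0.965, 0.0], [0.965, -0.26, -0.0], [-0.0, 0.0, -1.0]]
ft_force: [0.5, -0.9, 0.6]
finger_gap: 0.0853
finger_force: 0.0
```

```bash
cat >> h.py <<'E'
def go(p,zt=None,long_deg=None):
    s=manip.get_state(); R=s["tool_rot"]; d=np.array(p)-s["tcp_pos"]
    yaw=np.degrees(np.arctan2(R[1,0],R[0,0]))
    print("shift units",np.round(R.T@d/.03,3),"yaw",round(yaw,2),"turn",None if long_deg is None else round(-(long_deg-yaw),2),"tcp",np.round(s["tcp_pos"],4),"t",s["t"])
E
python3 - <<'E'
from h import *
go([.4635,.266,.2],long_deg=74.4)
E
```

```text
shift units [ 2.736 -0.196  1.505] yaw 74.9 turn 0.5 tcp [0.4478 0.1852 0.2452] t 1.8167
```

>>> servo_tool(
  targets=[
    [[2.7, -0.2, 0], 0.5],
    [[2.7, -0.2, 0], 0.5],
    [[2.7, -0.2, 0], 0.5],
    [[2.7, -0.2, 0], 0.5],
    [[2.7, -0.2, 0], 0.5],
  ],
)

```text
t: 2.23
tcp_pos: [0.4635, 0.2625, 0.2448]
tool_rot: [[0.272, 0.962, -0.001], [0.962, -0.272, -0.001], [-0.001, -0.001, -1.0]]
ft_force: [-0.3, -0.3, 0.3]
finger_gap: 0.0853
finger_force: 0.0
```

```bash
python3 - <<'E'
from h import *
c=manip.get_calibration("wrist"); im=manip.read_camera("wrist"); np.save("pics/w1.npy",im); cv2.imwrite("pics/w1.png",im[:,:,::-1])
s=manip.get_state(); print(s["tcp_pos"],s["ft_force"])
import pickle; pickle.dump(c,open("pics/w1.pkl","wb"))
print(meat(im,c))
E
```

```text
[0.46362467 0.26194149 0.24528592] [ 0.22923988 -0.15228059 -0.58352728]
(array([367.57974243, 302.28594971]), [229.88641357421875, 256.04412841796875], np.float32(1.6486827), 2863)
```

View pics/w1.png

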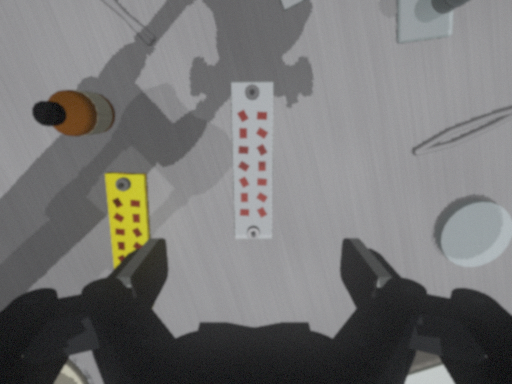

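The wrist picture shows the compressor with red dots at columns 232–273 and rows 82–239. The nuts are at (252,92) and (253,231). The yellow look-alike is at the left (127,215). Next I'll measure the plate contour.

```bash
python3 - <<'E'
from h import *
import pickle
c=pickle.load(open("pics/w1.pkl","rb")); im=np.load("pics/w1.npy")
print(meat(im,c,box=(228,278,100,225)))
for u,v in [(252,92),(253,231.5)]: print("nut",onz(c,u,v,.018))
g=im[70:250,222:284].astype(int).min(2) ; g=im[...,1].astype(int)
for r in (90,130,170,200,232): print(r,g[r,222:284].tolist())
print(g[70:250,246].tolist())
E
```

```text
(array([461.41113281, 264.36322021]), [35.746612548828125, 137.13381958007812], np.float32(74.34614), 968)
nut [0.48477411 0.3497599  0.018     ]
nut [0.43846644 0.18155231 0.018     ]
90 [108, 104, 107, 108, 105, 107, 106, 106, 121, 147, 166, 173, 176, 173, 175, 175, 176, 176, 175, 175, 173, 173, 161, 137, 118, 117, 112, 102, 90, 84, 81, 85, 98, 107, 111, 119, 131, 152, 167, 171, 174, 176, 175, 177, 175, 174, 175, 177, 173, 173, 164, 138, 119, 110, 110, 106, 108, 110, 111, 111, 111, 111]
130 [144, 144, 148, 150, 154, 154, 155, 154, 152, 152, 162, 173, 176, 176, 176, 173, 161, 134, 98, 78, 73, 72, 75, 87, 117, 152, 172, 173, 176, 177, 173, 174, 176, 175, 166, 143, 113, 91, 79, 80, 88, 104, 126, 144, 159, 167, 172, 177, 175, 179, 174, 163, 159, 158, 158, 155, 156, 154, 155, 157, 156, 156]
170 [142, 141, 141, 142, 139, 147, 149, 150, 153, 156, 157, 160, 171, 176, 174, 175, 176, 174, 171, 165, 154, 138, 120, 115, 129, 154, 170, 174, 176, 175, 177, 175, 175, 175, 171, 164, 150, 126, 123, 122, 121, 123, 130, 148, 163, 173, 173, 176, 176, 172, 162, 155, 154, 151, 151, 153, 153, 150, 152, 1
[... 812 characters left out ...]
, 176, 175, 176, 175, 173, 174, 170, 166, 153, 137, 119, 95, 85, 95, 120, 153, 172, 175, 178, 178, 175, 173, 165, 142, 123, 117, 116, 113, 115, 114, 117, 121, 129, 151, 169, 177, 175, 176, 177, 171, 164, 136, 100, 79, 77, 76, 78, 88, 123, 153, 173, 174, 177, 174, 176, 175, 174, 162, 145, 112, 86, 76, 75, 87, 108, 129, 153, 169, 176, 173, 174, 173, 164, 147, 129, 108, 98, 87, 84, 93, 114, 146, 167, 175, 174, 177, 173, 152, 124, 100, 92, 92, 94, 93, 94, 101, 125, 152, 169, 176, 175, 175, 171, 156, 124, 92, 79, 78, 80, 95, 126, 154, 172, 174, 176, 177, 175, 176, 175, 176, 174, 175, 172, 168, 163, 165, 163, 164, 167, 169, 178, 180, 178, 171, 160, 153, 154, 148, 148, 149, 151, 152, 150, 154, 151]
```

>>> servo_tool(
  targets=[
    [[0.08, -0.1, 1.2], -0.3],
    [[0.08, -0.1, 2.4], -0.3],
    [[0.08, -0.1, 3.6], -0.3],
    [[0.08, -0.1, 4.8], -0.3],
    [[0.08, -0.1, 5.8], -0.3],
    [[0.08, -0.1, 6.5], -0.3],
    [[0.08, -0.1, 6.9], -0.3],
    [[0.08, -0.1, 7.1], -0.3],
    [[0.08, -0.1, 7.15], -0.3],
  ],
  grip=0.22,
)

```text
t: 3.03
tcp_pos: [0.4615, 0.265, 0.0307]
tool_rot: [[0.268, 0.963, -0.0], [0.963, -0.268, -0.0], [-0.0, -0.0, -1.0]]
ft_force: [-0.2, 0.5, 0.1]
finger_gap: 0.0668
finger_force: 0.0
```

```bash
python3 - <<'E'
from h import *
go([.4615,.265,.017],long_deg=74.5)
s=manip.get_state(); print(s["finger_gap"],s["ft_force"])
a=manip.read_camera("wrist"); b=manip.read_camera("side")
p=proj(manip.get_calibration("side"),[.4615,.265,.03]).astype(int);print(p)
x,y=p-[50,60]; b=cv2.resize(b[y:y+100,x:x+100],(400,400),interpolation=cv2.INTER_CUBIC)
a=cv2.resize(a,(400,300)); a=np.vstack([a,np.zeros((100,400,3),np.uint8)])
cv2.imwrite("pics/g1.png",np.hstack([a,b])[:,:,::-1])
E
```

```text
shift units [ 0.    -0.002  0.458] yaw 74.44 turn -0.06 tcp [0.4615 0.265  0.0307] t 3.0333
0.06676881896550325 [-0.24487647  0.52903716  0.1490416 ]
[301 226]
```

View pics/g1.png

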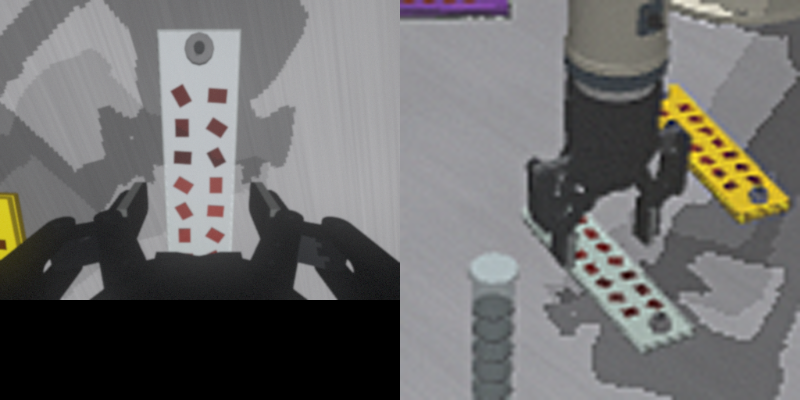

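The fingers straddle the bar evenly, with no contact yet. I'll narrow the gap a little and lower to feel for the bench.

>>> servo_tool(
  targets=[
    [[0, 0, 0.2], 0],
    [[0, 0, 0.3], 0],
    [[0, 0, 0.4], 0],
    [[0, 0, 0.4], 0],
  ],
  grip=0.31,
)

```text
t: 3.47
tcp_pos: [0.4612, 0.2658, 0.0183]
tool_rot: [[0.267, 0.964, -0.001], [0.964, -0.267, -0.0], [-0.0, -0.0, -1.0]]
ft_force: [0.5, -0.6, 0.1]
finger_gap: 0.0588
finger_force: 0.0
```

>>> servo_tool(
  targets=[
    [[0, 0, 0.03], 0],
    [[0, 0, 0.06], 0],
    [[0, 0, 0.06], 0],
  ],
)

```text
t: 3.72
tcp_pos: [0.4614, 0.2659, 0.0169]
tool_rot: [[0.267, 0.964, -0.0], [0.964, -0.267, -0.0], [-0.0, -0.0, -1.0]]
ft_force: [0.7, -0.0, -0.7]
finger_gap: 0.0589
finger_force: 0.0
```

>>> servo_tool(
  targets=[
    [[0, 0, 0.03], 0],
    [[0, 0, 0.06], 0],
    [[0, 0, 0.06], 0],
  ],
)

```text
t: 3.97
tcp_pos: [0.4613, 0.2658, 0.015]
tool_rot: [[0.267, 0.964, -0.0], [0.964, -0.267, -0.0], [-0.0, -0.0, -1.0]]
ft_force: [-0.2, -0.8, -0.6]
finger_gap: 0.0593
finger_force: 0.0
```

>>> servo_tool(
  targets=[
    [[0, 0, 0.03], 0],
    [[0, 0, 0.06], 0],
    [[0, 0, 0.06], 0],
  ],
)

```text
t: 4.22
tcp_pos: [0.4613, 0.2658, 0.0131]
tool_rot: [[0.267, 0.964, -0.0], [0.964, -0.267, -0.0], [-0.0, -0.0, -1.0]]
ft_force: [-0.7, 0.6, -0.9]
finger_gap: 0.059
finger_force: 0.0
```

>>> servo_tool(
  targets=[
    [[0, 0, 0.03], 0],
    [[0, 0, 0.06], 0],
    [[0, 0, 0.06], 0],
  ],
)

```text
t: 4.47
tcp_pos: [0.4613, 0.2658, 0.0114]
tool_rot: [[0.267, 0.964, -0.0], [0.964, -0.267, -0.0], [-0.0, -0.0, -1.0]]
ft_force: [0.4, 0.1, 0.8]
finger_gap: 0.0586
finger_force: 0.0
```

>>> servo_tool(
  targets=[
    [[0, 0, 0.03], 0],
    [[0, 0, 0.03], 0],
    [[0, 0, 0.03], 0],
  ],
)

```text
t: 4.72
tcp_pos: [0.4614, 0.2658, 0.0106]
tool_rot: [[0.267, 0.964, -0.0], [0.964, -0.267, -0.0], [-0.0, -0.0, -1.0]]
ft_force: [0.2, 0.8, -0.2]
finger_gap: 0.0587
finger_force: 0.0
```

>>> servo_tool(
  targets=[
    [[0, 0, -0.04], 0],
    [[0, 0, -0.04], 0],
    [[0, 0, -0.04], 0],
    [[0, 0, -0.04], 0],
    [[0, 0, -0.04], 0],
    [[0, 0, -0.04], 0],
  ],
  grip=0.6,
  squeeze=50,
)

```text
t: 5.22
tcp_pos: [0.4615, 0.2658, 0.012]
tool_rot: [[0.267, 0.964, 0.0], [0.964, -0.267, 0.0], [0.0, 0.0, -1.0]]
ft_force: [0.2, -0.4, 0.9]
finger_gap: 0.0485
finger_force: 55.1
```

>>> servo_tool(
  targets=[
    [[0, 0, -0.2], 0],
    [[0, 0, -0.5], 0],
    [[0, 0, -1.2], 0],
    [[0, 0, -2.2], 0],
    [[0, 0, -3.2], 0],
    [[0, 0, -4.2], 0],
    [[0, 0, -5.0], 0],
    [[0, 0, -5.5], 0],
    [[0, 0, -5.6], 0],
  ],
)

```text
t: 5.97
tcp_pos: [0.4625, 0.2664, 0.1846]
tool_rot: [[0.267, 0.964, 0.006], [0.964, -0.267, 0.003], [0.004, 0.005, -1.0]]
ft_force: [-0.3, 0.6, -2.8]
finger_gap: 0.0487
finger_force: 54.8
```

```bash
python3 - <<'E'
from h import *
s=manip.get_state(); print(s["t"],s["tcp_pos"],s["ft_force"],s["moment"],s["finger_gap"],s["finger_force"])
c=manip.get_calibration("wrist");a=manip.read_camera("wrist"); b=manip.read_camera("scene")
cv2.imwrite("pics/l1.png",np.hstack([cv2.resize(a,(400,300)),cv2.resize(b,(400,300))])[:,:,::-1])
go([.61,-.21,.18],long_deg=97)
E
```

```text
5.9667 [0.46254197 0.2664217  0.18461766] [-0.34470241  0.59994319 -2.79669719] [-0.00077453 -0.07190085  0.01328555] 0.048712051017869726 54.81551706790924
shift units [-13.969   9.002   0.019] yaw 74.51 turn -22.49 tcp [0.4616 0.266  0.1807] t 6.0667
```

View pics/l1.png

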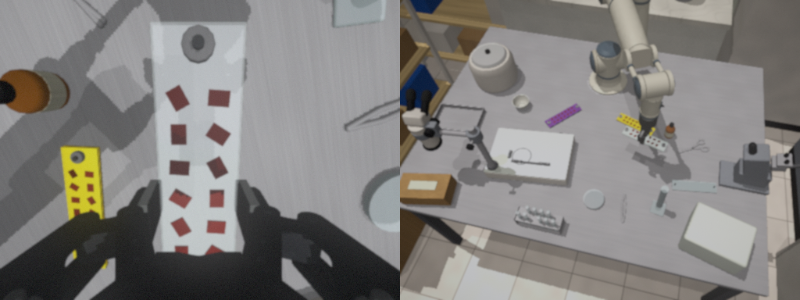

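The glass is held square between the pads, with nut (198,43) on the centre line, and it weighs about 2.9 N. The underside is 12 mm below the TCP. I'll go to a viewing pose over the stage to measure the guides.

>>> servo_tool(
  targets=[
    [[-0.3, 0.1, -0.1], 4],
    [[-0.9, 0.3, -0.3], 10],
    [[-1.7, 0.6, -0.6], 17],
    [[-2.7, 1.0, -1.0], 24],
    [[-3.8, 1.4, -1.4], 31],
    [[-4.9, 1.8, -1.8], 38],
    [[-6.0, 2.2, -2.2], 45],
    [[-7.1, 2.6, -2.6], 52],
    [[-8.2, 3.0, -3.0], 59],
    [[-9.2, 3.4, -3.4], 64],
  ],
)

```text
t: 6.9
tcp_pos: [0.4853, -0.0293, 0.2802]
tool_rot: [[0.984, 0.176, -0.004], [0.176, -0.984, 0.0], [-0.003, -0.001, -1.0]]
ft_force: [0.8, 1.1, -3.5]
finger_gap: 0.0485
finger_force: 54.7
```

```bash
python3 - <<'E'
from h import *
go([.5,-.19,.3],long_deg=7)
E
```

```text
shift units [-0.462  5.36  -0.664] yaw 10.14 turn 3.14 tcp [ 0.4853 -0.0293  0.2802] t 6.9
```

>>> servo_tool(
  targets=[
    [[-0.1, 1.0, -0.1], 1],
    [[-0.2, 2.0, -0.3], 2],
    [[-0.3, 3.0, -0.5], 3],
    [[-0.4, 4.0, -0.6], 3],
    [[-0.4, 4.8, -0.65], 3],
    [[-0.45, 5.3, -0.65], 3],
    [[-0.45, 5.35, -0.65], 3],
    [[-0.45, 5.35, -0.65], 3],
  ],
)

```text
t: 7.57
tcp_pos: [0.5016, -0.1882, 0.2988]
tool_rot: [[0.992, 0.129, -0.004], [0.129, -0.992, 0.002], [-0.004, -0.002, -1.0]]
ft_force: [1.1, 0.1, -3.2]
finger_gap: 0.048
finger_force: 54.7
```

```bash
python3 - <<'E'
from h import *
import pickle
c=manip.get_calibration("wrist");a=manip.read_camera("wrist"); np.save("pics/w2.npy",a); pickle.dump(c,open("pics/w2.pkl","wb"))
s=manip.get_state(); print(s["tcp_pos"],s["joint_velocities"].round(3))
cv2.imwrite("pics/w2.png",cv2.resize(a,(800,600),interpolation=cv2.INTER_CUBIC)[:,:,::-1])
E
```

```text
[ 0.50174188 -0.18741139  0.29943114] [ 0.022 -0.019 -0.004  0.     0.004 -0.002]
```

View pics/w2.png

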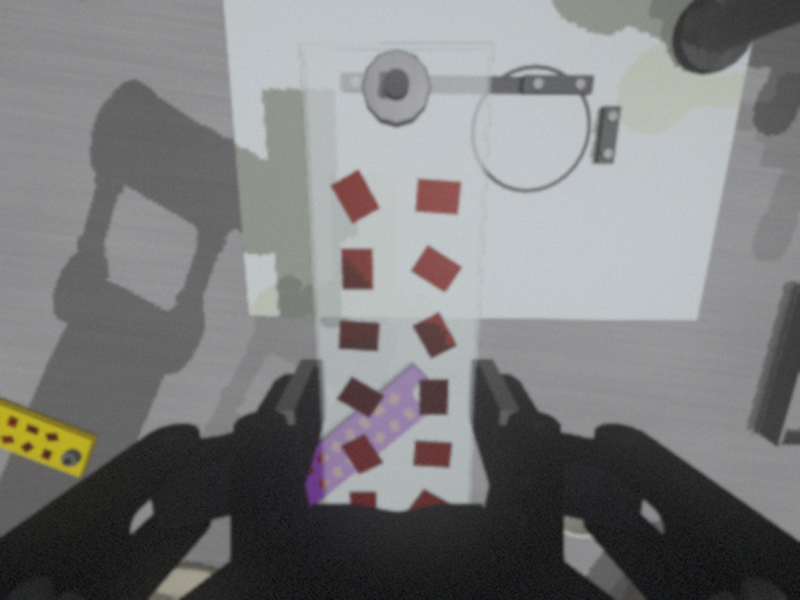

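The wrist picture (×1.56) shows the guides clearly. The back guide's dark right part is at (492–593, 76–95) and its left end at (340–362, 73–92). The end stop is at (595–621, 105–163). The base's front edge runs from (247,316) to (698,320). Next I'll take sub-pixel edges.

```bash
cat > m.py <<'E'
from h import *
import pickle
c=pickle.load(open("pics/w2.pkl","rb")); g=cv2.GaussianBlur(np.load("pics/w2.npy"),(3,3),0)[...,1].astype(float)
def edge(prof,sign):   # centroid of the strongest step
    d=np.diff(prof)*sign; k=int(np.argmax(d)); w=np.clip(d[max(k-2,0):k+3],0,None); return max(k-2,0)+(w*np.arange(len(w))).sum()/w.sum()+.5
def fit(P):
    P=np.array(P)[:,:2]; vx,vy,x,y=cv2.fitLine(P.astype(np.float32)*1000,cv2.DIST_HUBER,0,.01,.01).ravel()
    n=np.array([-vy,vx]); r=(P*1000-[x,y])@n; print("  pt",x.round(1),y.round(1),"ang",np.degrees(np.arctan2(vy,vx))%180,"rms",r.std().round(2)); return np.array([x,y]),np.array([vx,vy])
print("front edge"); fr=fit([onz(c,u,190+edge(g[190:218,u],-1),.065) for u in list(range(165,188))+list(range(325,435))])
for z in (.065,.073):
    print("back face",z); bk=fit([onz(c,u,52+edge(g[52:70,u],1),z) for u in list(range(322,374,2))+list(range(221,229,2))])
    print("stop face",z); st=fit([onz(c,374+edge(g[v,374:394],-1),v,z) for v in range(72,100,2)])
    A=np.array([bk[1],-st[1]]).T; t=np.linalg.solve(A,st[0]-bk[0]); print("corner",(bk[0]+bk[1]*t[0]).round(1))
print(g[52:72,350].astype(int),g[85,374:400].astype(int),g[52:72,224].astype(int))
E
python3 m.py
```

```text
front edge
  pt 469.2 -320.6 ang 96.80536 rms 2.84
back face 0.065
  pt 634.7 -249.5 ang 97.00989 rms 0.31
stop face 0.065
  pt 619.3 -323.7 ang 6.256882 rms 0.17
corner [ 643.5 -321. ]
back face 0.073
  pt 633.3 -248.0 ang 97.00991 rms 0.31
stop face 0.073
  pt 618.2 -320.5 ang 6.25696 rms 0.17
corner [ 641.9 -317.9]
[103 103 103 102 102 101 101 113 142 173 190 196 197 196 196 196 195 195
 197 197] [177 155 139 147 166 173 161 136 108  87  84  93 101 105 106 106 105 104
 104 111 132 160 182 192 196 196] [175 173 171 168 167 167 170 179 190 195 197 198 197 197 197 198 197 197
 197 197]
```

Corner is at about (0.6435, −0.321), yaw 96.9°, so home is at about (0.6067, −0.2247). I'll go to a pre-home point 8 mm clear of both guides.

>>> servo_tool(
  targets=[
    [[0.2, 0.1, 0], -4],
    [[0.6, 0.3, 0], -11],
    [[1.1, 0.5, 0.2], -18],
    [[1.6, 0.8, 0.5], -25],
    [[2.1, 1.0, 1.0], -32],
    [[2.5, 1.2, 1.5], -39],
    [[2.8, 1.3, 2.0], -46],
    [[3.0, 1.4, 2.5], -53],
    [[3.05, 1.42, 2.8], -60],
    [[3.05, 1.42, 3.0], -67],
  ],
)

```text
t: 8.45
tcp_pos: [0.5983, -0.216, 0.2082]
tool_rot: [[0.259, 0.966, -0.004], [0.966, -0.259, 0.002], [0.001, -0.004, -1.0]]
ft_force: [-0.1, 0.4, -3.8]
finger_gap: 0.0483
finger_force: 54.7
```

```bash
python3 - <<'E'
from h import *
go([.5978,-.2178,.095],long_deg=96.9)
E
```

```text
shift units [-0.065  0.016  3.774] yaw 74.97 turn -21.93 tcp [ 0.5983 -0.216   0.2082] t 8.45
```

>>> servo_tool(
  targets=[
    [[-0.05, 0, 0.2], -6],
    [[-0.05, 0, 0.6], -13],
    [[-0.05, 0, 1.1], -19],
    [[-0.05, 0, 1.6], -22],
    [[-0.05, 0, 2.1], -22],
    [[-0.05, 0, 2.6], -22],
    [[-0.05, 0, 3.1], -22],
    [[-0.05, 0, 3.5], -22],
    [[-0.05, 0, 3.7], -22],
    [[-0.05, 0, 3.7], -22],
  ],
)

```text
t: 9.28
tcp_pos: [0.597, -0.2181, 0.098]
tool_rot: [[-0.114, 0.993, -0.004], [0.993, 0.114, 0.002], [0.002, -0.003, -1.0]]
ft_force: [0.2, 0.4, -4.4]
finger_gap: 0.0485
finger_force: 54.7
```

```bash
python3 - <<'E'
from h import *
go([.5978,-.2178,.080],long_deg=96.9)
import pickle
a=manip.read_camera("wrist");b=manip.read_camera("side");
for n,i in(("wrist",a),("side",b)): np.save(f"pics/p3{n}.npy",i)
pickle.dump(manip.get_calibration("wrist"),open("pics/p3.pkl","wb"))
b=cv2.resize(b[140:220,110:216],(400,300),interpolation=cv2.INTER_CUBIC)
cv2.imwrite("pics/p3.png",np.hstack([cv2.resize(a,(400,300)),b])[:,:,::-1])
E
```

```text
shift units [0.006 0.028 0.599] yaw 96.57 turn -0.33 tcp [ 0.597  -0.2181  0.098 ] t 9.2833
```

View pics/p3.png

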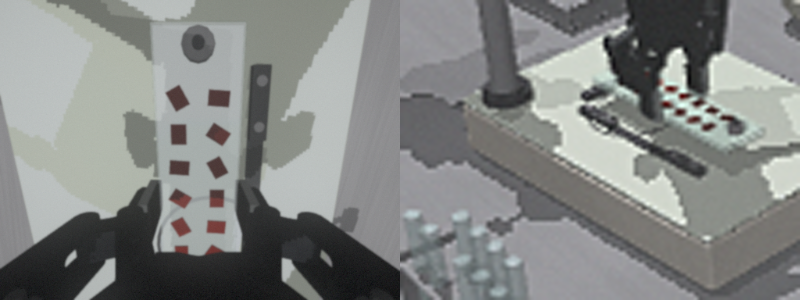

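The bar is over the deck and just clear of the guide, whose far half is visible at (250–272, 65–180). I'll lower slowly until it touches.

>>> servo_tool(
  targets=[
    [[0, 0, 0.1], -0.3],
    [[0, 0, 0.2], -0.3],
    [[0, 0, 0.3], -0.3],
    [[0, 0, 0.4], -0.3],
    [[0, 0, 0.48], -0.3],
    [[0, 0, 0.5], -0.3],
    [[0, 0, 0.5], -0.3],
  ],
)

```text
t: 9.97
tcp_pos: [0.5977, -0.2193, 0.0849]
tool_rot: [[-0.119, 0.993, -0.001], [0.993, 0.119, 0.0], [0.0, -0.001, -1.0]]
ft_force: [-0.0, 0.8, -3.8]
finger_gap: 0.0484
finger_force: 54.7
```

>>> servo_tool(
  targets=[
    [[0, 0, 0.03], 0],
    [[0, 0, 0.06], 0],
    [[0, 0, 0.09], 0],
    [[0, 0, 0.09], 0],
  ],
)

```text
t: 10.3
tcp_pos: [0.5978, -0.2193, 0.0825]
tool_rot: [[-0.119, 0.993, -0.0], [0.993, 0.119, 0.0], [0.0, -0.0, -1.0]]
ft_force: [-0.8, -0.9, -3.2]
finger_gap: 0.0485
finger_force: 54.7
```

>>> servo_tool(
  targets=[
    [[0, 0, 0.02], 0],
    [[0, 0, 0.05], 0],
    [[0, 0, 0.05], 0],
  ],
)

```text
t: 10.55
tcp_pos: [0.5979, -0.2194, 0.081]
tool_rot: [[-0.119, 0.993, -0.0], [0.993, 0.119, 0.0], [0.0, -0.0, -1.0]]
ft_force: [-0.6, 0.4, -3.3]
finger_gap: 0.0486
finger_force: 54.7
```

>>> servo_tool(
  targets=[
    [[0, 0, 0.03], 0],
    [[0, 0, 0.06], 0],
    [[0, 0, 0.06], 0],
  ],
)

```text
t: 10.8
tcp_pos: [0.5978, -0.2193, 0.0791]
tool_rot: [[-0.119, 0.993, -0.0], [0.993, 0.119, 0.0], [0.0, -0.0, -1.0]]
ft_force: [-0.9, 0.3, -3.2]
finger_gap: 0.0481
finger_force: 54.7
```

>>> servo_tool(
  targets=[
    [[0, 0, 0.02], 0],
    [[0, 0, 0.04], 0],
    [[0, 0, 0.04], 0],
  ],
)

```text
t: 11.05
tcp_pos: [0.5979, -0.2193, 0.078]
tool_rot: [[-0.119, 0.993, -0.0], [0.993, 0.119, 0.0], [0.0, -0.0, -1.0]]
ft_force: [-0.6, -0.4, -3.8]
finger_gap: 0.0482
finger_force: 54.7
```

>>> servo_tool(
  targets=[
    [[0, 0, 0.02], 0],
    [[0, 0, 0.03], 0],
    [[0, 0, 0.03], 0],
  ],
)

```text
t: 11.3
tcp_pos: [0.5979, -0.2194, 0.0772]
tool_rot: [[-0.119, 0.993, -0.0], [0.993, 0.119, 0.0], [0.0, -0.0, -1.0]]
ft_force: [-0.1, 0.3, -3.1]
finger_gap: 0.0485
finger_force: 54.7
```

>>> servo_tool(
  targets=[
    [[0, 0, 0.01], 0],
    [[0, 0, 0.02], 0],
    [[0, 0, 0.02], 0],
  ],
)

```text
t: 11.55
tcp_pos: [0.5979, -0.2194, 0.077]
tool_rot: [[-0.119, 0.993, 0.0], [0.993, 0.119, -0.0], [-0.0, 0.0, -1.0]]
ft_force: [-1.0, 0.8, -1.1]
finger_gap: 0.0483
finger_force: 54.9
```

>>> servo_tool(
  targets=[
    [[0, 0, 0.01], 0],
    [[0, 0, 0.02], 0],
    [[0, 0, 0.02], 0],
  ],
)

```text
t: 11.8
tcp_pos: [0.598, -0.2194, 0.077]
tool_rot: [[-0.119, 0.993, 0.0], [0.993, 0.119, -0.0], [-0.0, 0.0, -1.0]]
ft_force: [-3.0, 2.2, 3.9]
finger_gap: 0.0486
finger_force: 55.4
```

>>> servo_tool(
  targets=[
    [[0, 0, -0.01], 0],
    [[-0.02, 0.03, -0.01], 0],
    [[-0.05, 0.07, -0.01], 0],
    [[-0.08, 0.11, -0.01], 0],
    [[-0.11, 0.14, -0.01], 0],
    [[-0.13, 0.17, -0.01], 0],
    [[-0.13, 0.17, -0.01], 0],
  ],
)

```text
t: 12.38
tcp_pos: [0.6039, -0.2227, 0.077]
tool_rot: [[-0.119, 0.993, 0.001], [0.993, 0.119, -0.0], [-0.0, 0.001, -1.0]]
ft_force: [-2.9, 2.9, 5.0]
finger_gap: 0.0484
finger_force: 55.7
```

>>> servo_tool(
  targets=[
    [[0, 0.02, 0], 0],
    [[0, 0.04, 0], 0],
    [[0, 0.04, 0], 0],
  ],
)

```text
t: 12.63
tcp_pos: [0.6048, -0.2229, 0.077]
tool_rot: [[-0.119, 0.993, 0.0], [0.993, 0.119, -0.001], [-0.001, 0.0, -1.0]]
ft_force: [-3.7, 1.5, 5.4]
finger_gap: 0.0486
finger_force: 55.7
```

>>> servo_tool(
  targets=[
    [[0, 0.02, 0], 0],
    [[0, 0.04, 0], 0],
    [[0, 0.04, 0], 0],
  ],
)

```text
t: 12.88
tcp_pos: [0.606, -0.2229, 0.077]
tool_rot: [[-0.118, 0.993, 0.0], [0.993, 0.118, -0.001], [-0.001, 0.0, -1.0]]
ft_force: [-4.7, -0.4, 5.3]
finger_gap: 0.0487
finger_force: 55.7
```

>>> servo_tool(
  targets=[
    [[0, 0.02, 0], 0],
    [[0, 0.04, 0], 0],
    [[0, 0.04, 0], 0],
  ],
)

```text
t: 13.13
tcp_pos: [0.6072, -0.2229, 0.077]
tool_rot: [[-0.118, 0.993, 0.0], [0.993, 0.118, -0.001], [-0.001, 0.0, -1.0]]
ft_force: [-4.0, 0.4, 4.3]
finger_gap: 0.0485
finger_force: 55.7
```

>>> servo_tool(
  targets=[
    [[0, 0.02, 0], 0],
    [[0, 0.03, 0], 0],
    [[0, 0.03, 0], 0],
  ],
)

```text
t: 13.38
tcp_pos: [0.6076, -0.2229, 0.077]
tool_rot: [[-0.118, 0.993, -0.001], [0.993, 0.118, -0.001], [-0.001, -0.001, -1.0]]
ft_force: [-6.1, 0.5, 6.2]
finger_gap: 0.0481
finger_force: 55.7
```

>>> servo_tool(
  targets=[
    [[0, 0.02, 0], 0],
    [[0, 0.03, 0], 0],
    [[0, 0.03, 0], 0],
  ],
)

```text
t: 13.63
tcp_pos: [0.6078, -0.2229, 0.077]
tool_rot: [[-0.117, 0.993, -0.002], [0.993, 0.117, -0.001], [-0.001, -0.002, -1.0]]
ft_force: [-10.3, -0.2, 7.7]
finger_gap: 0.0484
finger_force: 55.9
```

```bash
python3 - <<'E'
from h import *
s=manip.get_state(); print(s["tcp_pos"],s["ft_force"],s["moment"])
go([.6067,-.2247,.077],long_deg=96.9)
E
```

```text
[ 0.6077564  -0.22285094  0.0770433 ] [-10.25495533  -0.24037416   7.6932868 ] [ 0.02127174  1.4081989  -0.16441513]
shift units [-0.057 -0.042  0.002] yaw 96.75 turn -0.15 tcp [ 0.6078 -0.2229  0.077 ] t 13.6333
```

The back guide is touched, with a 10 N reaction. I'll ease off and slide toward the end stop.

>>> servo_tool(
  targets=[
    [[0, -0.02, -0.01], 0],
    [[-0.02, -0.02, -0.01], 0],
    [[-0.04, -0.02, -0.01], 0],
    [[-0.06, -0.02, -0.01], 0],
    [[-0.06, -0.02, -0.01], 0],
  ],
)

```text
t: 14.05
tcp_pos: [0.6077, -0.2229, 0.077]
tool_rot: [[-0.118, 0.993, -0.002], [0.993, 0.118, 0.002], [0.002, -0.002, -1.0]]
ft_force: [-8.6, 5.4, 7.2]
finger_gap: 0.0482
finger_force: 55.9
```

>>> servo_tool(
  targets=[
    [[-0.02, 0, 0], 0],
    [[-0.04, 0, 0], 0],
    [[-0.04, 0, 0], 0],
  ],
)

```text
t: 14.3
tcp_pos: [0.6078, -0.2232, 0.077]
tool_rot: [[-0.119, 0.993, -0.003], [0.993, 0.119, 0.004], [0.004, -0.002, -1.0]]
ft_force: [-9.5, 9.1, 8.6]
finger_gap: 0.0485
finger_force: 56.0
```

>>> servo_tool(
  targets=[
    [[-0.02, 0, 0], 0],
    [[-0.04, 0, 0], 0],
    [[-0.04, 0, 0], 0],
  ],
)

```text
t: 14.55
tcp_pos: [0.6079, -0.2243, 0.077]
tool_rot: [[-0.119, 0.993, -0.003], [0.993, 0.119, 0.004], [0.004, -0.002, -1.0]]
ft_force: [-9.0, 10.4, 8.2]
finger_gap: 0.0485
finger_force: 56.0
```

>>> servo_tool(
  targets=[
    [[0, -0.02, -0.02], 0],
    [[-0.02, -0.02, -0.02], 0],
    [[-0.03, -0.02, -0.02], 0],
    [[-0.03, -0.02, -0.02], 0],
  ],
)

```text
t: 14.88
tcp_pos: [0.6079, -0.2253, 0.077]
tool_rot: [[-0.119, 0.993, -0.002], [0.993, 0.119, 0.004], [0.004, -0.001, -1.0]]
ft_force: [-5.5, 7.2, 5.1]
finger_gap: 0.0482
finger_force: 55.6
```

>>> servo_tool(
  targets=[
    [[-0.02, 0, 0], 0],
    [[-0.03, 0, 0], 0],
    [[-0.03, 0, 0], 0],
  ],
)

```text
t: 15.13
tcp_pos: [0.6079, -0.2253, 0.077]
tool_rot: [[-0.12, 0.993, -0.002], [0.993, 0.12, 0.005], [0.006, -0.002, -1.0]]
ft_force: [-6.9, 10.7, 6.0]
finger_gap: 0.0486
finger_force: 55.7
```

>>> servo_tool(
  targets=[
    [[-0.02, 0, 0], 0],
    [[-0.03, 0, 0], 0],
    [[-0.03, 0, 0], 0],
  ],
)

```text
t: 15.38
tcp_pos: [0.6079, -0.2254, 0.077]
tool_rot: [[-0.12, 0.993, -0.003], [0.993, 0.12, 0.007], [0.007, -0.002, -1.0]]
ft_force: [-8.6, 13.2, 6.4]
finger_gap: 0.0487
finger_force: 55.8
```

>>> servo_tool(
  targets=[
    [[0.02, 0, 0], 0],
    [[0.03, 0, 0], 0],
    [[0.03, 0, 0], 0],
  ],
)

```text
t: 15.63
tcp_pos: [0.6079, -0.2253, 0.077]
tool_rot: [[-0.12, 0.993, -0.002], [0.993, 0.12, 0.005], [0.005, -0.002, -1.0]]
ft_force: [-6.7, 10.6, 6.3]
finger_gap: 0.0485
finger_force: 55.7
```

```bash
python3 - <<'E'
from h import *
import pickle
s=manip.get_state(); print(s["t"],s["tcp_pos"],s["ft_force"],s["moment"]); print(s["tool_rot"].round(4))
a=manip.read_camera("wrist");b=manip.read_camera("side");d=manip.read_camera("scene")
c=manip.get_calibration("wrist"); np.save("pics/w4.npy",a); pickle.dump(c,open("pics/w4.pkl","wb"))
A=cv2.resize(a,(800,600),interpolation=cv2.INTER_CUBIC)[0:600,200:600]
B=cv2.resize(b[140:215,125:225],(400,300),interpolation=cv2.INTER_CUBIC);D=cv2.resize(d[160:235,120:220],(400,300),interpolation=cv2.INTER_CUBIC)
cv2.imwrite("pics/f4.png",np.hstack([A,np.vstack([B,D])])[:,:,::-1])
E
```

```text
15.6333 [ 0.607902   -0.22533805  0.0770239 ] [-6.72314268 10.5793153   6.34063689] [ 1.68311701  1.03336766 -0.31372768]
[[-0.1198  0.9928 -0.0022]
 [ 0.9928  0.1198  0.005 ]
 [ 0.0052 -0.0016 -1.    ]]
```

View pics/f4.png

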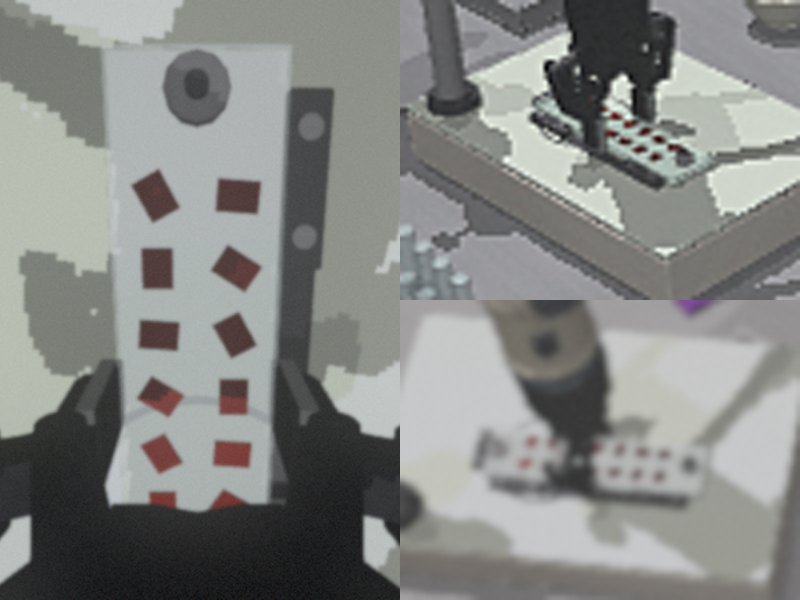

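The glass lies along the back guide with no visible gap. Its far end is about 10 mm past the guide's end, (310,88) versus (200,45), as it should be. I'll check that number and ease the end push a little so the tool stands straighter.

>>> servo_tool(
  targets=[
    [[0.02, 0.01, 0], 0],
    [[0.03, 0.01, 0], 0],
    [[0.03, 0.01, 0], 0],
  ],
)

```text
t: 16.03
tcp_pos: [0.6079, -0.2253, 0.077]
tool_rot: [[-0.119, 0.993, -0.002], [0.993, 0.119, 0.003], [0.004, -0.002, -1.0]]
ft_force: [-7.9, 7.1, 7.2]
finger_gap: 0.0487
finger_force: 55.7
```

```bash
python3 - <<'E'
from h import *
import pickle
s=manip.get_state(); print(s["t"],s["tcp_pos"],s["ft_force"],s["moment"]); print(s["tool_rot"].round(4))
c=pickle.load(open("pics/w4.pkl","rb")); k=1.5625
yv=np.array([-.1201,.9928]); xv=np.array([.9928,.1201])
def m(u,v,z): p=onz(c,(u+200)/k,v/k,z)[:2]; return (np.array([p@xv,p@yv])*1000).round(1)
print("bar end top",m(110,46,.076),m(290,46,.076),"bar right edge",m(284,200,.076),m(290,60,.076))
print("guide end",m(312,88,.073),"guide inner edge top",m(291,95,.073),m(283,250,.073))
cor=np.array([.6435,-.321]); print("corner",cor@xv*1000,cor@yv*1000,"tcp",s["tcp_pos"][:2]@xv*1000,s["tcp_pos"][:2]@yv*1000)
E
```

```text
16.0333 [ 0.60791614 -0.2253193   0.07702075] [-7.89600011  7.05315827  7.20217068] [ 1.26225113  0.98870369 -0.25089361]
[[-0.1193  0.9929 -0.0024]
 [ 0.9929  0.1193  0.0035]
 [ 0.0037 -0.002  -1.    ]]
bar end top [ 553.2 -197.3] [ 599.9 -197.3] bar right edge [ 600.3 -236.2] [ 600.  -200.6]
guide end [ 606.9 -206.8] guide inner edge top [ 601.3 -208.5] [ 601.2 -250.8]
corner 600.3147 -395.97315 tcp 576.4782962035333 -296.7077286919385
```

>>> servo_tool(
  targets=[
    [[-0.01, -0.01, -0.02], 0],
    [[-0.02, -0.01, -0.02], 0],
    [[-0.03, -0.01, -0.02], 0],
    [[-0.03, -0.01, -0.02], 0],
    [[-0.03, -0.01, -0.02], 0],
  ],
)

```text
t: 16.45
tcp_pos: [0.6079, -0.2253, 0.0771]
tool_rot: [[-0.12, 0.993, -0.002], [0.993, 0.12, 0.005], [0.005, -0.002, -1.0]]
ft_force: [-6.1, 10.0, 3.7]
finger_gap: 0.0481
finger_force: 55.5
```

```bash
python3 -c "
from plant import manip
print(manip.finish_job())"
```

```text
the job is handed in; nothing more can be done
None
```

The loaded compressor glass lies nuts up on the stage, held with about 6 N against the back guide and 10 N toward the end stop, within about 0.3° of flat and square, and I handed the job in at 16.5 s of the 51 s allowed.

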